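# Slide the fuel crate to the safe end of its bay

### The job

The tall fuel crate is top-heavy: with the fingertips, push it low on its broad wooden base so that it slides over the counter without rocking or leaving the counter, and never grip it or push on the tall slatted part. Slide it into the steel-railed bay and along to the end farther from the ceramic pot, so that it stands square in that corner, snug against both the long rail and the end stop. Leave everything else where it stands.

Things in the scene. Friction and masses are not known exactly. Their poses are not given: they have to be found in the camera images.
- crate: Loose top-heavy fuel crate, 0.6-1 kg. Foot: wooden base slab 130 (x) by 140 (y) mm, upright sides 4 to 32 mm above the counter, on 4 mm rubber feet; it slides at 4 to 9 N if pushed on the slab, tips if pushed much higher. The slab sticks out 35 mm all round its tower. Origin: centre of underside, z up. Starts before the bay's middle, x axis within 0.25 rad of the bay's.
- tower: The crate's tall slatted wooden upper part, fixed on the slab: 60 (x) by 70 (y) mm, from 32 to 200 mm above the counter, with two bottle caps up to 224 mm. Same origin and axes as the crate. Not to be touched.
- bay: Fixed low steel rail, a wide shallow U open towards the robot, 25 mm high, 12 thick. Origin: middle of the long rail's inner face, at the counter; x across the rail, away from the robot; y along it, to the left. End stops' inner faces at y = +-220 mm, reaching 100 mm forward of the rail. A crate square in a corner has its origin at x = -65, y = +-150 mm here.
- pot: Cream ceramic fondue pot, 180 mm across, with one stubby handle, on a black steel stand with a burner, 200 mm high in all, fixed beside one end of the bay (left or right varies). Origin: centre of the stand's foot on the counter. It marks the hot end: the crate goes to the other end of the bay.
- carousel: Stainless steel fork carousel, 125 mm across and 298 mm high, fixed beside the other end of the bay. Origin: centre of its foot. Bystander.
- fork (a point): Top of the handle of one of the eight fondue forks that hang on the carousel, which turns freely; 290 mm above the counter, 56 mm from its axis. Bystander: do not turn it.
- canister: Loose aluminium burner canister with twist cap, 60 mm across, 105 mm high, in front of and to one side of the bay. Origin: centre of its underside. Bystander.
- mill: Loose dark wooden pepper mill, 54 mm across, 142 mm high, in front of and to the other side of the bay. Origin: centre of its underside. Bystander.
- ramekin: Loose white bowl, 84 mm across, 45 mm high, nearer the robot than the bay, to its left. Origin: centre of its underside. Bystander.
Mind the look-alikes: they are no part of the job. Several things look just like the crate: the one meant starts farthest to the robot's right.

How it is judged:
By the outcome, as a careful person would: the job done as asked, in the order asked, and still so for the second after the job is handed in, with the robot touching nothing.
It also fails if it takes over 64 s, if anything falls off the work surface, if the arm or the gripper's body presses on something with over 40 N, if the wrist force passes 120 N, or if a joint passes its speed limit or range.

### The arm

A 7-joint arm with a two-finger parallel gripper is mounted at the origin on the work surface. World frame = base frame: x ahead of the robot, y to its left, z up, the work surface at z = 0. Lengths are in m, angles in rad, forces in N, time in s.
With the tool pointing down it reaches from about 0.4 to 0.75 m from the base axis. Payload 19.5 kg.
Tool frame: the origin (TCP) lies at the centre of the arm's flange, where the gripper is bolted on; the fingertips stand 173 mm ahead of it and the grasp point (between the pads) lies 155 mm ahead of it; z points along the fingers, y is the direction in which the jaws open and shut (so a half turn about z gives the same grasp; the last joint's range is limited). The gripper opens to 85 mm and grips with 20 to 120 N. Pads are 22 mm wide; open, the fingers measure 114 mm over their backs; the gripper's body (76 mm by 85 mm) begins 54 mm behind the grasp point. The pads swing forward as they close: fully open they stand 13 mm farther back than shut.
Start: joints at [-1.277, 0.707, -0.028, 1.485, 0.022, 0.951, -0.075], TCP at [0.189, 0.543, 0.405] pointing down, gripper open.
Joint ranges: [-2.71, 2.71], [-0.32, 2.16], [-1.57, 1.52], [0, 2.45], [-1.46, 4.6], [0, 2.02], [-2.83, 2.83]. Speed limits (rad/s): [1.89, 1.89, 2.57, 2.57, 3.01, 3.01, 3.01].

### API

Orientations are given as a rotation vector (axis times angle).
In Python, from plant import get_state, capture, close_job gives the robot as it stands. The module is installed in compiled form; this text tells all that it offers.
- The arm moves only by the tool play_rows, never from a script. Its argument "motion" is one flat list of numbers, 5 for each row, row after row: the finger opening in cm, from 0 to 8.54, then the shift along the tool's x, y, z in cm, then the turn about the tool's z in rad. In form: [grip, dx, dy, dz, yaw, grip, dx, dy, dz, yaw, ...]. A call has 1 to 5 rows; each row is the pose to reach, as a shift and turn from the pose commanded when the call began, along the tool's axes at that moment; what a row does not reach only later rows make up. A row lasts 1/8 s, in which the tool goes at most 62.5 mm and 10.7 degrees, less where a joint would pass 70% of its speed; a pose out of reach is approached as far as the arm can. A call with a gripper value outside its range is refused whole. The fingers move at their own pace and stop on an object; the grip force is fixed at half the most. Time passes only in rows, so rows that repeat a pose let the fingers close. It gives the time, the measured TCP pose, the force and the opening at its end, in the units of the state.
- get_state(): the state, without advancing time (a new reading comes with each control period).
- capture(name): name is "scene" or "top"; returns a dict with "img" (480x640x3 uint8, blue, green, red), "fx", "fy", "cx", "cy" (pixels), "k1" (the pictures are not rectified: a ray, as slopes to the right and down, at radius r is drawn at 1 + k1 r^2 times it, then the intrinsics apply), "world_from_camera" (4x4, takes a point from camera to world coordinates). Camera axes: x right, y down, z forward; pixel columns grow to the right and rows downward; lengths in m; the calibration is good to about 2 mm. A picture is of the moment at which its call begins. There is no depth.
- close_job(): hands the job in, once; it reports no verdict.
The state is a dict: "clock": time; "joint_positions": joint angles; "qvel": joint speeds; "tau": joint torques, N m; "tool_pos": TCP position; "eef_rot": TCP orientation; "wrist_force": force on the tool from outside, world axes, zero at the start; "moment": the same for the moment, N m; "gripper_width": opening from 0.0 (shut) to 1.0 (fully open).
Only numpy, scipy, OpenCV 4.12 (cv2) and the standard library are available. Lean on these libraries where they do the work, as an engineer would, in place of code of your own. Each camera call takes 0.05 s, during which the arm holds its last target.

## Working session

There is one attempt and no reset: what is moved stays moved. The work goes in short steps, Python scripts to look and compute and a tool call to move; the robot and the scene stay as the last step left them, time stands still between calls to the robot, and variables do not carry over. Pictures are saved under pics/ and viewed, and the job is handed in when it is done.

Besides the shell and the picture viewer there is one more tool, called after "Emit:" as name(argument=value, ...) on one line, values as JSON. play_rows: Moves the arm, as the interface text tells. Its arguments: {"type":"object","properties":{"motion":{"type":"array","items":{"type":"number"}}},"required":["motion"]}

```bash
mkdir -p pics; cat > h.py <<'E'
import numpy as np, cv2
from plant import get_state, capture, close_job
def ray(c,u,v):
    K=np.array([[c['fx'],0,c['cx']],[0,c['fy'],c['cy']],[0,0,1.]])
    xd=np.array([(u-c['cx'])/c['fx'],(v-c['cy'])/c['fy']]); x=xd.copy()
    for _ in range(30): x=xd/(1+c['k1']*(x@x))
    T=np.array(c['world_from_camera']); d=T[:3,:3]@np.array([x[0],x[1],1.]); return T[:3,3],d
def onz(c,u,v,z):
    o,d=ray(c,u,v); return (o+d*(z-o[2])/d[2])
def proj(c,p):
    T=np.linalg.inv(np.array(c['world_from_camera'])); q=T[:3,:3]@np.array(p)+T[:3,3]
    x=q[:2]/q[2]; x=x*(1+c['k1']*(x@x)); return np.array([c['fx']*x[0]+c['cx'],c['fy']*x[1]+c['cy']])
E
python3 - <<'E'
from h import *
import pickle
for n in("scene","top"):
    c=capture(n); cv2.imwrite(f"pics/{n}0.png",c['img']); pickle.dump(c,open(f"{n}0.pkl","wb"))
    print(n,c['fx'],c['cx'],c['cy'],c['k1'],np.round(c['world_from_camera'],3))
s=get_state(); print(s)
E
```

```text
scene 482.8683773405631 325.677416571002 243.14232461307137 -0.06948684705924134 [[-0.409  0.594 -0.693  1.413]
 [ 0.912  0.248 -0.326  0.435]
 [-0.022 -0.765 -0.643  0.995]
 [ 0.     0.     0.     1.   ]]
top 464.758230218657 317.46350733589276 241.10537555483037 0.019781538170576558 [[-0.023 -0.998  0.061  0.452]
 [-1.     0.023  0.012 -0.006]
 [-0.014 -0.061 -0.998  1.43 ]
 [ 0.     0.     0.     1.   ]]
{'clock': 0.1, 'joint_positions': array([-1.2766925 ,  0.70702877, -0.02760702,  1.48494502,  0.02202746,
        0.95084801, -0.07549425]), 'qvel': array([-0.00172697, -0.00125932,  0.00076769, -0.00234541,  0.00116408,
        0.00043472, -0.00014507]), 'tau': array([ 1.89515398e-03, -8.84310937e+01,  1.23571716e+00, -2.36454070e+01,
        1.69209426e-02,  4.95637432e-03, -1.07249267e-05]), 'tool_pos': array([0.18946053, 0.54282954, 0.40428281]), 'eef_rot': array([-5.24967062e-01, -3.09731779e+00,  1.44590650e-03]), 'wrist_force': array([-0.36997377,  0.39771219, -0.28770798]), 'moment': array([0.00316623, 0.02185189, 0.03301394]), 'gripper_width': 1.0027662621316036}
```

View pics/scene0.png

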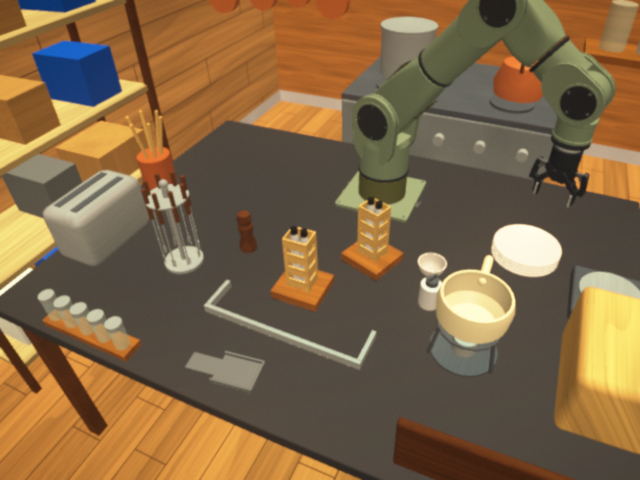

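View pics/top0.png

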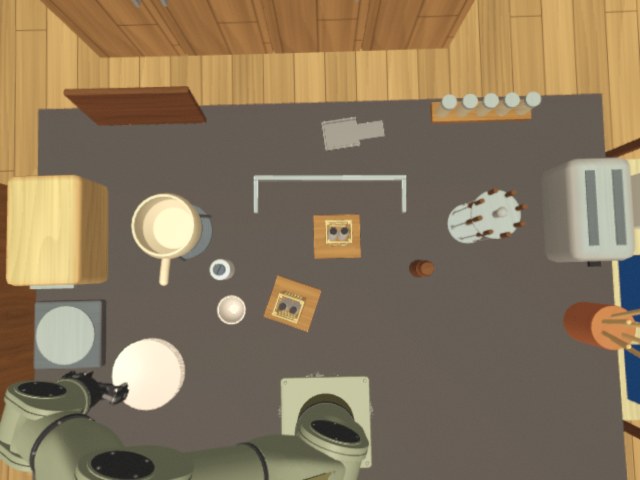

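Both slatted towers, top view: A at (337,237), before the bay's middle; B at (292,303), nearer the robot and further left. In this view image right is the robot's right (−y), so A is the one meant. The pot is at the left and the carousel at the right, so the goal is the right-hand corner near (404,178). Next I check that choice in a crop and measure.

```bash
cat > m.py <<'E'
from h import *
import sys
def slabs(c,near=None):
    hsv=cv2.cvtColor(c['img'],cv2.COLOR_BGR2HSV)
    m=cv2.inRange(hsv,(5,100,90),(25,255,255))
    m=cv2.morphologyEx(m,cv2.MORPH_CLOSE,np.ones((9,9)))
    cs,_=cv2.findContours(m,cv2.RETR_EXTERNAL,cv2.CHAIN_APPROX_NONE); out=[]
    for k in cs:
        if not 800<cv2.contourArea(k)<6000: continue
        w=np.array([onz(c,u,v,0.032)[:2] for u,v in k[:,0]],np.float32)
        r=cv2.minAreaRect((w*1000).astype(np.float32)); 
        out.append((k[:,0].mean(0).round(),np.round(r[0],1),np.round(r[1],1),round(r[2],2)))
    return out,m
def rails(c):
    hsv=cv2.cvtColor(c['img'],cv2.COLOR_BGR2HSV)
    m=cv2.inRange(hsv,(0,0,130),(180,70,255)); return m
E
python3 - <<'E'
from m import *
import pickle
c=pickle.load(open('top0.pkl','rb'))
o,m=slabs(c)
for x in o: print(*x)
cv2.imwrite('pics/cropA.png',cv2.resize(c['img'][160:340,210:450],None,fx=3,fy=3,interpolation=cv2.INTER_CUBIC))
s=pickle.load(open('scene0.pkl','rb'))
cv2.imwrite('pics/cropB.png',cv2.resize(s['img'][130:370,200:420],None,fx=2.5,fy=2.5,interpolation=cv2.INTER_CUBIC))
cv2.imwrite('pics/cropG.png',cv2.resize(s['img'][120:220,480:640],None,fx=4,fy=4,interpolation=cv2.INTER_CUBIC))
for n,p,z in[('decoy',(292,303),.032),('rail L corner',(256,178),.025),('rail R corner',(404,178),.025),('tipL',(257,212),.025),('tipR',(404,212),.025),('can',(220,270),.1),('mill',(420,269),.1),('ram',(231,310),.04)]: print(n,onz(c,*p,z).round(3))
E
```

```text
[607. 326.] [ 270.8 -819.1] [231.8 131.4] 76.96
[292. 303.] [354.5  91.5] [141.9 132. ] 69.9
[336. 236.] [552. -46.] [132.6 141.2] 0.87
decoy [0.354 0.092 0.032]
rail L corner [0.736 0.195 0.025]
rail R corner [ 0.724 -0.256  0.025]
tipL [0.631 0.194 0.025]
tipR [ 0.62  -0.253  0.025]
can [0.457 0.291 0.1  ]
mill [ 0.447 -0.279  0.1  ]
ram [0.338 0.273 0.04 ]
```

View pics/cropA.png

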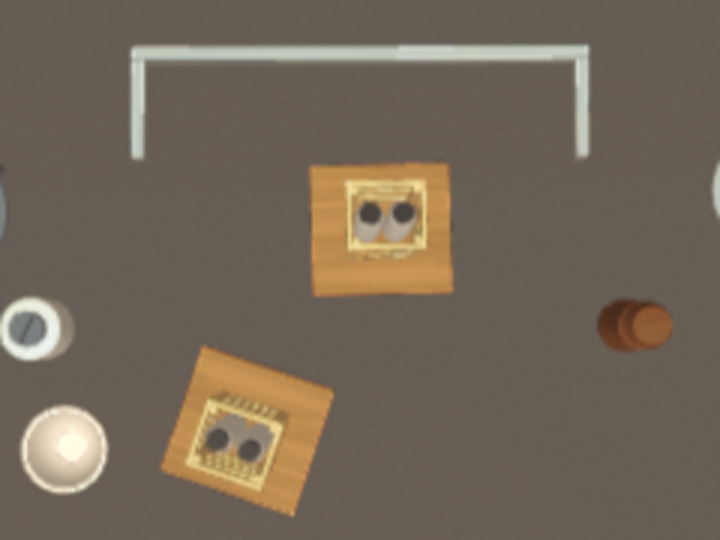

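View pics/cropB.png

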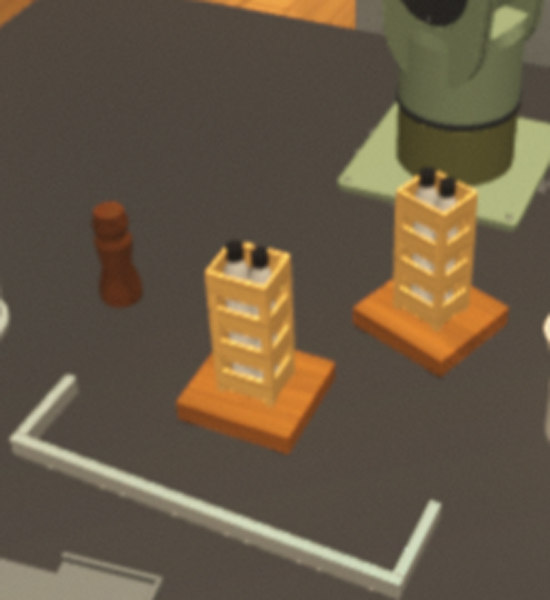

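View pics/cropG.png

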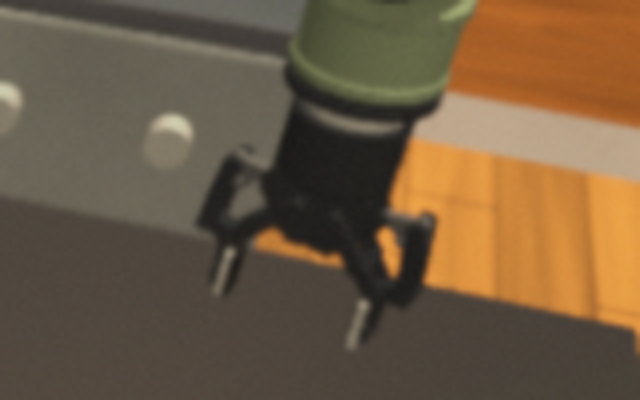

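The crop shows A at (337,237) in front of the bay's middle, with its slab clear of everything. B, at (292,303), is further left and turned. Now I fit the bay precisely and cross-check the heights with both views.

```bash
cat >> m.py <<'E'
def railfit(c):
    g=cv2.GaussianBlur(cv2.cvtColor(c['img'],cv2.COLOR_BGR2GRAY),(0,0),.8).astype(float)
    def edge(line,thr=None): # falling subpixel edge from bright toward dark
        i=int(np.argmin(np.diff(line))); d=np.diff(line)[max(i-2,0):i+3]; d=np.minimum(d,0); return (np.arange(max(i-2,0),max(i-2,0)+len(d))@d)/d.sum()+.5
    # inner rail top edge: scan rows 174..190 ; inner edge is lower
    P=[]
    for u in list(range(264,396,3)):
        l=g[174:192,u]; P.append(onz(c,u,174+edge(l),.025)[:2])
    R=[]
    for v in range(188,207,2):
        l=g[v,392:412][::-1]; R.append(onz(c,411-edge(l),v,.025)[:2])
    L=[]
    for v in range(188,207,2):
        l=g[v,250:268]; L.append(onz(c,250+edge(l),v,.025)[:2])
    return [np.array(a) for a in(P,R,L)]
def lf(P):
    vx,vy,x,y=cv2.fitLine(P.astype(np.float32),cv2.DIST_HUBER,0,1e-4,1e-4).ravel(); return np.array([vx,vy]),np.array([x,y])
E
python3 - <<'E'
from m import *
import pickle
c=pickle.load(open('top0.pkl','rb')); s=pickle.load(open('scene0.pkl','rb'))
P,R,L=railfit(c)
for n,a in zip('PRL',(P,R,L)):
    d,p=lf(a); print(n,d.round(4),p.round(4))
d,p=lf(P); d=d*np.sign(d[1])
def isect(l1,l2):
    t=np.linalg.solve(np.c_[l1[0],-l2[0]],l2[1]-l1[1]); return l1[1]+t[0]*l1[0]
cr=isect((d,p),lf(R)); cl=isect((d,p),lf(L)); print('corners',cr.round(4),cl.round(4),np.linalg.norm(cr-cl))
yaw=np.arctan2(-d[0],d[1]); o=(cr+cl)/2; print('bay',o.round(4),yaw)
x=np.array([np.cos(yaw),np.sin(yaw)]); y=np.array([-np.sin(yaw),np.cos(yaw)])
print('goal',o-.065*x-.15*y)
# height checks: project predicted pts into scene
for n,q in[('cr',[*cr,.025]),('cl',[*cl,.025]),('crate corners top',[.552+.066,-.046+.07,.032]),('',[.552+.066,-.046-.07,.032]),('',[.552-.065,-.046-.07,.032]),('',[.486,.024,.032])]: print(n,proj(s,q).round(1))
def tri(u1,u2):
    (a,b),(e,f)=ray(c,*u1),ray(s,*u2); t=np.linalg.lstsq(np.c_[b,-f],e-a,rcond=None)[0]; return ((a+t[0]*b)+(e+t[1]*f))/2
print(tri((210+450/3,160+164/3),(200+178/2.5,130+405/2.5)),tri((210+311/3,160+166/3),(200+290/2.5,130+440/2.5)),tri((210+587/3,160+47/3),(200+13/2.5,130+437/2.5)))
E
```

```text
P [0.0273 0.9996] [0.7274 0.0681]
R [ 0.9997 -0.0264] [ 0.6663 -0.2464]
L [ 0.9988 -0.0487] [0.6772 0.1909]
corners [ 0.7188 -0.2478] [0.7307 0.1883] 0.43620622
bay [ 0.7248 -0.0297] -0.02732058
goal [ 0.65569836 -0.17790206]
cr [210.5 301.5]
cl [356.2 356.1]
crate corners top [314.9 303.6]
 [269.6 289.1]
 [291.  260.2]
 [334.2 272.6]
[ 0.61507706 -0.11744506  0.01729186] [0.6163898  0.02354895 0.02053566] [ 0.73144884 -0.26066104  0.01907432]
```

```bash
cat > g.py <<'E'
from h import *
from scipy.spatial.transform import Rotation as Ro
import sys
def go(x,y,z,az):  # az: world azimuth of tool y axis
    s=get_state(); R=Ro.from_rotvec(s['eef_rot']).as_matrix(); p=s['tool_pos']
    d=R.T@(np.array([x,y,z])-p)*100
    a=np.arctan2(R[1,1],R[0,1]); t=-(az-a); t=(t+np.pi)%(2*np.pi)-np.pi
    print('t',round(s['clock'],2),'pos',p.round(4),'az',round(a,4),'F',s['wrist_force'].round(1),'tilt',R[2,2].round(5)); print('shift cm',d.round(2),'yaw',round(t,3))
if __name__=='__main__': go(*map(float,sys.argv[1:5]))
E
python3 g.py 0.189 0.543 0.46 -0.027; python3 g.py 0.395 -0.044 0.46 -0.027
```

```text
t 0.1 pos [0.1895 0.5428 0.4043] az 1.235 F [-0.4  0.4 -0.3] tilt -1.0
shift cm [ 0.05 -0.   -5.57] yaw 1.262
t 0.1 pos [0.1895 0.5428 0.4043] az 1.235 F [-0.4  0.4 -0.3] tilt -1.0
shift cm [-38.74 -48.64  -5.52] yaw 1.262
```

Emit:
play_rows(motion=[8.5,0,0,-5.5,0,8.5,-5,-4,-5.5,0.18,8.5,-10,-9,-5.5,0.36,8.5,-15,-14,-5.5,0.54,8.5,-20,-19,-5.5,0.72])

```text
clock: 0.72
tool_pos: [0.3048, 0.3192, 0.4597]
eef_rot: [1.591, 2.709, -0.0]
wrist_force: [2.2, 0.4, -0.3]
gripper_width: 0.993
```

```bash
python3 g.py 0.395 -0.044 0.46 -0.027
```

```text
t 0.72 pos [0.3048 0.3192 0.4597] az 0.509 F [ 2.2  0.4 -0.3] tilt -1.0
shift cm [-3.611e+01 -9.820e+00 -3.000e-02] yaw 0.536
```

Emit:
play_rows(motion=[8.5,-6,-1.7,0,0.18,8.5,-12,-3.4,0,0.36,8.5,-18,-5,0,0.53,8.5,-24,-6.6,0,0.53,8.5,-30,-8.2,0,0.53])

```text
clock: 1.35
tool_pos: [0.3807, 0.0187, 0.4598]
eef_rot: [2.237, 2.205, 0.0]
wrist_force: [0.6, 0.5, -0.4]
gripper_width: 0.994
```

```bash
python3 g.py 0.4 -0.044 0.46 -0.027
```

```text
t 1.35 pos [0.3807 0.0187 0.4598] az -0.0145 F [ 0.6  0.5 -0.4] tilt -1.0
shift cm [-6.24  2.02 -0.02] yaw 0.012
```

Emit:
play_rows(motion=[8.5,-6,2,0,0.012,8.5,-6,2,0,0.012,8.5,-6,2,6,0.012,8.5,-6,2,12,0.012,8.5,-6,2,18,0.012])

```text
clock: 1.98
tool_pos: [0.3995, -0.039, 0.2782]
eef_rot: [2.249, 2.192, 0.0]
wrist_force: [2.6, 0.3, -1.1]
gripper_width: 0.996
```

```bash
python3 g.py 0.405 -0.042 0.19 -0.027; cat > see.py <<'E'
from h import *
import sys,pickle
n=sys.argv[1]; box=list(map(int,sys.argv[2:10]))
a=[]
for k,b in(("scene",box[:4]),("top",box[4:])):
    c=capture(k); pickle.dump(c,open(f"{k}_{n}.pkl","wb"))
    i=c['img'][b[1]:b[3],b[0]:b[2]]; f=min(400/i.shape[1],580/i.shape[0]); i=cv2.resize(i,None,fx=f,fy=f,interpolation=cv2.INTER_CUBIC); a.append(cv2.copyMakeBorder(i,0,580-i.shape[0] if i.shape[0]<580 else 0,0,400-i.shape[1] if i.shape[1]<400 else 0,cv2.BORDER_CONSTANT))
cv2.imwrite(f"pics/{n}.png",np.hstack([x[:580,:400] for x in a]))
E
python3 see.py d1 200 130 420 400 230 150 430 360
```

```text
t 1.98 pos [ 0.3995 -0.039   0.2782] az -0.0257 F [ 2.6  0.3 -1.1] tilt -1.0
shift cm [-0.29  0.56  8.82] yaw 0.001
```

View pics/d1.png

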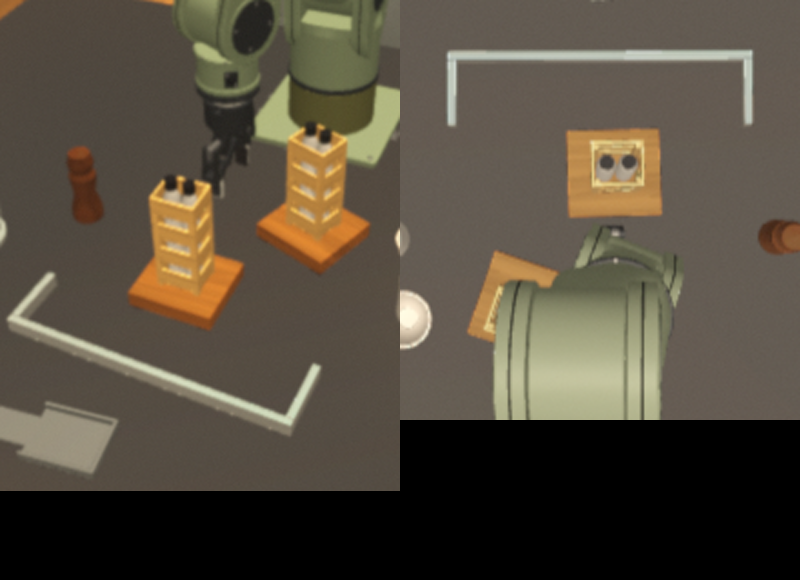

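The gripper is behind crate A. In the top picture its near knuckle is at crop (610,230), just short of the slab edge. There is a gap to B, so I lower.

Emit:
play_rows(motion=[8.5,-0.1,0.3,2.5,0,8.5,-0.1,0.3,5,0,8.5,-0.1,0.3,7.5,0,8.5,-0.1,0.3,8.5,0,8.5,-0.1,0.3,8.5,0])

```text
clock: 2.7
tool_pos: [0.4117, -0.0415, 0.2011]
eef_rot: [-2.245, -2.186, 0.01]
wrist_force: [-0.8, -0.4, 0.7]
gripper_width: 0.996
```

```bash
python3 g.py 0.405 -0.042 0.18 -0.027; python3 see.py d2 260 170 380 330 270 180 390 330
```

```text
t 2.7 pos [ 0.4117 -0.0415  0.2011] az -0.0264 F [-0.8 -0.4  0.7] tilt -0.99995
shift cm [-0.07 -0.65  2.12] yaw 0.001
```

View pics/d2.png

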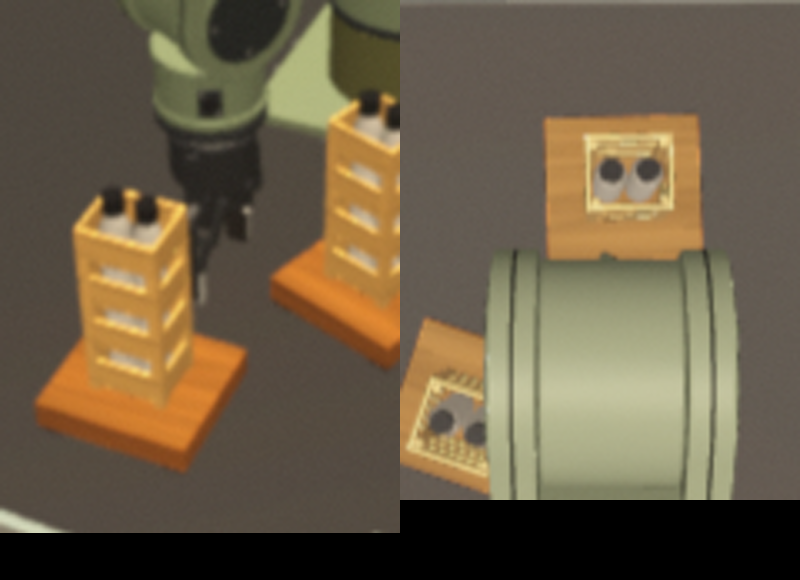

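TCP stalled at z 0.201 and x 0.412 because that close in is out of reach. The tip is at scene pixel about (320,261). With the fingers at 5 cm opening the TCP can stand farther out.

```bash
python3 - <<'E'
from h import *
import pickle
s=pickle.load(open('scene_d2.pkl','rb'))
for z in(.02,.03,.04,.05): print(z,proj(s,[.463,-.044,z]).round(1))
E
python3 g.py 0.435 -0.042 0.2 -0.027
```

```text
0.02 [316.4 264.5]
0.03 [316.3 262. ]
0.04 [316.2 259.5]
0.05 [316.1 257. ]
t 2.8 pos [ 0.4114 -0.0416  0.2011] az -0.0267 F [ 0.2  0.2 -0.2] tilt -0.99995
shift cm [0.02 2.36 0.09] yaw 0.0
```

Emit:
play_rows(motion=[5,0,0,0,0,5,0,0.6,0,0,5,0,1.2,0,0,5,0,1.8,0,0,5,0,2.4,0,0])

```text
clock: 3.42
tool_pos: [0.4357, -0.0424, 0.1996]
eef_rot: [-2.245, -2.185, 0.011]
wrist_force: [-0.6, 0.3, -1.0]
gripper_width: 0.585
```

```bash
python3 g.py 0.435 -0.042 0.18 -0.027; python3 -c "
from h import *;print(get_state()['gripper_width'])"
```

```text
t 3.42 pos [ 0.4357 -0.0424  0.1996] az -0.0269 F [-0.6  0.3 -1. ] tilt -0.99994
shift cm [ 0.04 -0.05  1.96] yaw 0.0
0.5847938688112688
```

Emit:
play_rows(motion=[5,0,0,0.6,0,5,0,0,1.2,0,5,0,0,1.8,0,5,0,0,1.8,0])

```text
clock: 3.92
tool_pos: [0.4348, -0.0425, 0.1811]
eef_rot: [-2.245, -2.185, 0.012]
wrist_force: [-0.7, -0.6, 0.6]
gripper_width: 0.585
```

```bash
python3 g.py 0.448 -0.042 0.18 -0.027; python3 see.py d3 260 170 380 330 270 180 390 330
```

```text
t 3.92 pos [ 0.4348 -0.0425  0.1811] az -0.0272 F [-0.7 -0.6  0.6] tilt -0.99993
shift cm [0.08 1.32 0.1 ] yaw -0.0
```

View pics/d3.png

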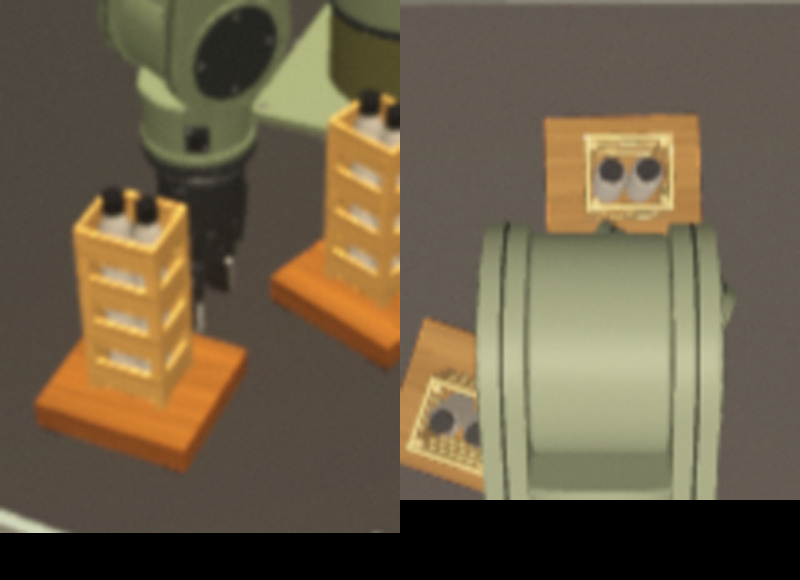

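Emit:
play_rows(motion=[5,0,0.4,0,0,5,0,0.8,0,0,5,0,1.2,0,0,5,0,1.6,0,0,5,0,2,0,0])

```text
clock: 4.65
tool_pos: [0.4545, -0.0428, 0.1814]
eef_rot: [-2.244, -2.184, 0.014]
wrist_force: [-10.4, -0.0, 8.1]
gripper_width: 0.583
```

```bash
python3 g.py 0.55 -0.045 0.18 -0.027; python3 see.py d4 260 170 380 330 230 150 430 360; python3 - <<'E'
from m import *
import pickle
c=pickle.load(open('top_d4.pkl','rb'))
for x in slabs(c)[0]: print(*x)
E
```

```text
t 4.65 pos [ 0.4545 -0.0428  0.1814] az -0.027 F [-10.4  -0.    8.1] tilt -0.99991
shift cm [0.04 9.55 0.01] yaw 0.0
[607. 326.] [ 271.  -819.6] [230.8 132. ] 76.96
[338. 232.] [559.6 -46.3] [141.7 123.9] 88.61
```

View pics/d4.png

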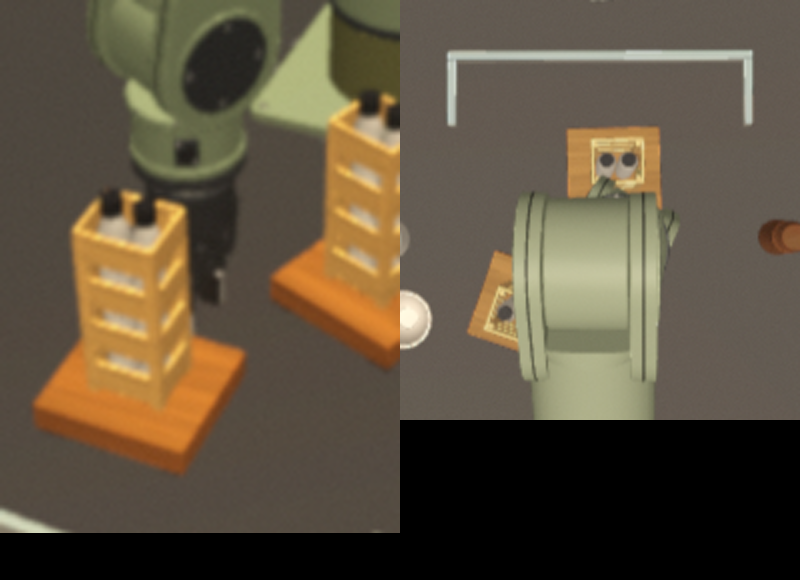

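Contact is made: Fx −10 N, and the crate slid about 4 mm and stayed upright. Fz +8 N suggests the slab's top edge is bearing on the finger's taper. I back off and go 4 mm lower.

Emit:
play_rows(motion=[5,0,-0.4,0,0,5,0,-0.8,0,0,5,0,-0.8,0.2,0,5,0,-0.8,0.4,0,5,0,-0.8,0.4,0])

```text
clock: 5.38
tool_pos: [0.447, -0.0427, 0.1773]
eef_rot: [-2.245, -2.185, 0.011]
wrist_force: [-0.6, -0.8, 0.3]
gripper_width: 0.586
```

Emit:
play_rows(motion=[5,0,0.3,0,0,5,0,0.6,0,0,5,0,0.9,0,0,5,0,1.2,0,0,5,0,1.5,0,0])

```text
clock: 6.0
tool_pos: [0.4613, -0.043, 0.1774]
eef_rot: [-2.243, -2.184, 0.014]
wrist_force: [-9.2, 1.0, 5.9]
gripper_width: 0.58
```

```bash
python3 g.py 0.55 -0.045 0.18 -0.027; python3 see.py d5 260 170 380 330 230 150 430 360; python3 - <<'E'
from m import *
import pickle
for n in('d4','d5'):
    c=pickle.load(open(f'top_{n}.pkl','rb'))
    for x in slabs(c)[0]: print(*x)
E
```

```text
t 6.0 pos [ 0.4613 -0.043   0.1774] az -0.0269 F [-9.2  1.   5.9] tilt -0.9999
shift cm [ 0.04  8.87 -0.39] yaw 0.0
[607. 326.] [ 271.  -819.6] [230.8 132. ] 76.96
[338. 232.] [559.6 -46.3] [141.7 123.9] 88.61
[607. 326.] [ 271.1 -819.4] [231.3 132. ] 76.96
[338. 229.] [567.1 -46.5] [141.8 120.9] 88.6
```

View pics/d5.png

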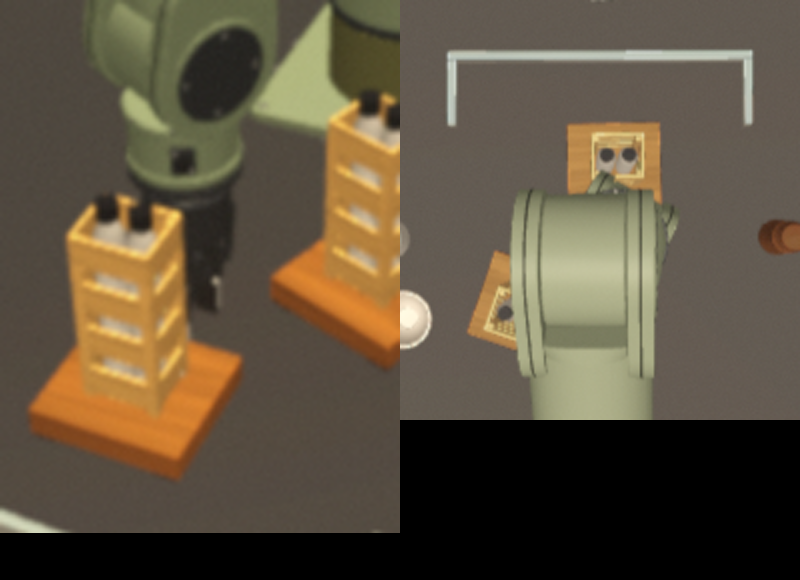

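Emit:
play_rows(motion=[5,0,0.6,0,0,5,0,1.2,0,0,5,0,1.8,0,0,5,0,2.4,0,0,5,0,3,0,0])

```text
clock: 6.72
tool_pos: [0.4913, -0.0438, 0.177]
eef_rot: [-2.243, -2.184, 0.014]
wrist_force: [-10.0, 0.8, 6.8]
gripper_width: 0.584
```

Emit:
play_rows(motion=[5,0,0.6,0,0,5,0,1.2,0,0,5,0,1.8,0,0,5,0,2.4,0,0,5,0,3,0,0])

```text
clock: 7.35
tool_pos: [0.5214, -0.0447, 0.1767]
eef_rot: [-2.243, -2.184, 0.014]
wrist_force: [-9.3, 0.8, 8.1]
gripper_width: 0.587
```

```bash
python3 g.py 0.5575 -0.045 0.18 -0.027; python3 see.py d6 200 170 380 380 230 150 430 360; python3 - <<'E'
from m import *
import pickle
for n in('d6',):
    c=pickle.load(open(f'top_{n}.pkl','rb'))
    for x in slabs(c)[0]: print(*x)
E
```

```text
t 7.35 pos [ 0.5214 -0.0447  0.1767] az -0.027 F [-9.3  0.8  8.1] tilt -0.9999
shift cm [ 0.06  3.61 -0.38] yaw -0.0
[607. 326.] [ 271.  -819.6] [230.8 132. ] 76.96
[335. 208.] [626.2 -49.6] [139.3 124.7] 88.64
```

View pics/d6.png

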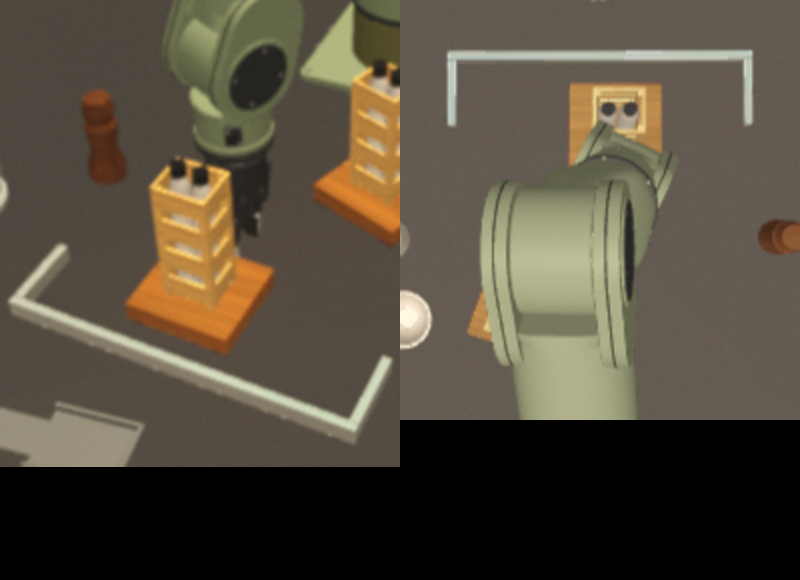

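Emit:
play_rows(motion=[5,0,0.6,0,0,5,0,1.2,0,0,5,0,1.8,0,0,5,0,2.4,0,0,5,0,2.8,0,0])

```text
clock: 8.07
tool_pos: [0.5495, -0.0455, 0.1763]
eef_rot: [-2.244, -2.184, 0.014]
wrist_force: [-9.2, 0.1, 7.8]
gripper_width: 0.585
```

Emit:
play_rows(motion=[5,0,0.2,0,0,5,0,0.4,0,0])

```text
clock: 8.32
tool_pos: [0.5533, -0.0456, 0.1763]
eef_rot: [-2.244, -2.184, 0.014]
wrist_force: [-10.2, 0.7, 8.7]
gripper_width: 0.587
```

Emit:
play_rows(motion=[5,0,0.2,0,0,5,0,0.3,0,0])

```text
clock: 8.57
tool_pos: [0.5563, -0.0457, 0.1763]
eef_rot: [-2.244, -2.184, 0.014]
wrist_force: [-9.8, 0.6, 9.3]
gripper_width: 0.586
```

```bash
python3 g.py 0.5575 -0.045 0.18 -0.027; python3 see.py d7 200 170 380 380 230 150 430 360; python3 - <<'E'
from m import *
import pickle
for n in('d7',):
    c=pickle.load(open(f'top_{n}.pkl','rb'))
    for x in slabs(c)[0]: print(*x)
E
```

```text
t 8.57 pos [ 0.5563 -0.0457  0.1763] az -0.0271 F [-9.8  0.6  9.3] tilt -0.99991
shift cm [ 0.07  0.11 -0.37] yaw -0.0
[607. 326.] [ 271.1 -819.4] [231.3 132. ] 76.96
[335. 195.] [661.1 -50.5] [139.4 115.9] 88.55
```

View pics/d7.png

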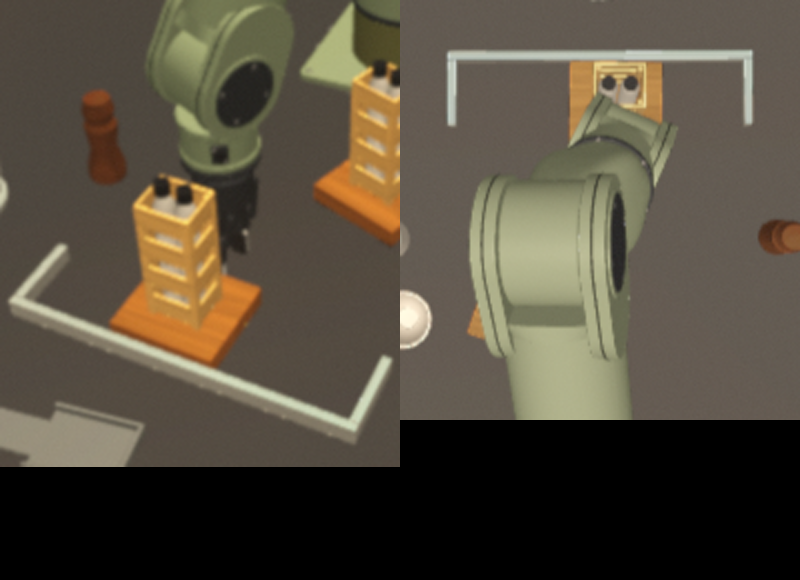

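Emit:
play_rows(motion=[5,0,0.1,0,0,5,0,0.2,0,0])

```text
clock: 8.93
tool_pos: [0.5583, -0.0457, 0.1763]
eef_rot: [-2.244, -2.184, 0.014]
wrist_force: [-10.5, -0.2, 8.3]
gripper_width: 0.582
```

Emit:
play_rows(motion=[5,0,0.1,0,0,5,0,0.2,0,0])

```text
clock: 9.18
tool_pos: [0.5601, -0.0458, 0.1762]
eef_rot: [-2.243, -2.183, 0.014]
wrist_force: [-16.7, 0.4, 13.7]
gripper_width: 0.589
```

Rail contact: Fx jumped to −17 N. I retreat, lift, and turn to the left side of the crate.

Emit:
play_rows(motion=[5,0,-1.5,0,0,5,0,-4,0,0,5,0,-6,-4,0,5,0,-6,-10,0,5,0,-6,-16,0])

```text
clock: 9.8
tool_pos: [0.5026, -0.0444, 0.3388]
eef_rot: [-2.245, -2.185, 0.011]
wrist_force: [0.1, 1.0, 0.1]
gripper_width: 0.585
```

```bash
python3 g.py 0.658 0.09 0.43 1.544;python3 g.py 0.658 0.09 0.43 -1.598; python3 -c "
from h import *;print(get_state()['joint_positions'].round(2))"; python3 see.py d8 200 170 380 380 230 150 430 360; python3 - <<'E'
from m import *
import pickle
for n in('d8',):
    c=pickle.load(open(f'top_{n}.pkl','rb'))
    for x in slabs(c)[0]: print(*x)
E
```

```text
t 9.8 pos [ 0.5026 -0.0444  0.3388] az -0.0273 F [0.1 1.  0.1] tilt -0.99994
shift cm [13.86 15.07 -9.27] yaw -1.571
t 9.8 pos [ 0.5026 -0.0444  0.3388] az -0.0273 F [0.1 1.  0.1] tilt -0.99994
shift cm [13.86 15.07 -9.27] yaw 1.571
[-0.16  0.73  0.34  1.83 -0.38  0.66  0.38]
[607. 326.] [ 271.  -819.6] [230.8 132. ] 76.96
[337. 200.] [656.8 -50.3] [139.2 131. ] 88.41
```

View pics/d8.png

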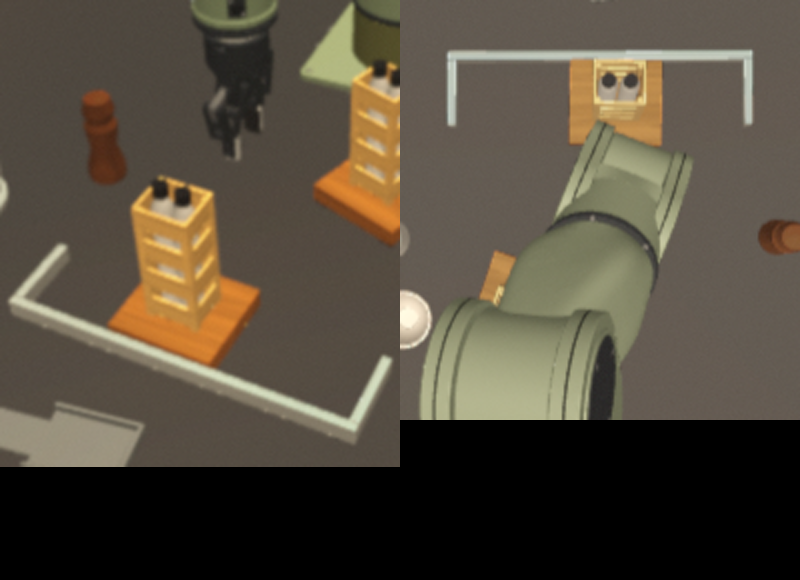

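Emit:
play_rows(motion=[5,0,0,-4.5,0,5,0,0,-9,0,5,3.5,0,-9,-0.18,5,7,0,-9,-0.36,5,10.5,0,-9,-0.54])

```text
clock: 10.52
tool_pos: [0.5065, 0.0617, 0.4269]
eef_rot: [-1.572, -2.708, 0.007]
wrist_force: [-0.4, -1.0, 0.0]
gripper_width: 0.586
```

```bash
python3 g.py 0.655 0.09 0.43 1.544;python3 -c "
from h import *;print(get_state()['joint_positions'].round(2))"
```

```text
t 10.53 pos [0.5065 0.0617 0.4269] az 0.519 F [-0.4 -1.   0. ] tilt -0.99994
shift cm [-4.91 14.29 -0.46] yaw -1.025
[-0.33  0.6   0.27  1.68 -0.2   0.9   0.54]
```

Emit:
play_rows(motion=[5,-1,3,-0.5,-0.18,5,-2,6,-0.5,-0.36,5,-3,9,-0.5,-0.54,5,-4,12,-0.5,-0.72,5,-4.9,14.3,-0.5,-0.9])

```text
clock: 11.15
tool_pos: [0.6562, 0.0882, 0.4299]
eef_rot: [-0.238, -3.121, -0.001]
wrist_force: [-0.3, 0.5, -0.2]
gripper_width: 0.585
```

```bash
python3 g.py 0.655 0.09 0.28 1.544;python3 -c "
from h import *;print(get_state()['joint_positions'].round(2))"; python3 see.py e1 200 170 400 380 230 150 430 360
```

```text
t 11.15 pos [0.6562 0.0882 0.4299] az 1.4188 F [-0.3  0.5 -0.2] tilt -0.99993
shift cm [-0.02  0.16 14.99] yaw -0.125
[-0.18  0.84  0.    1.06 -0.01  1.25  1.24]
```

View pics/e1.png

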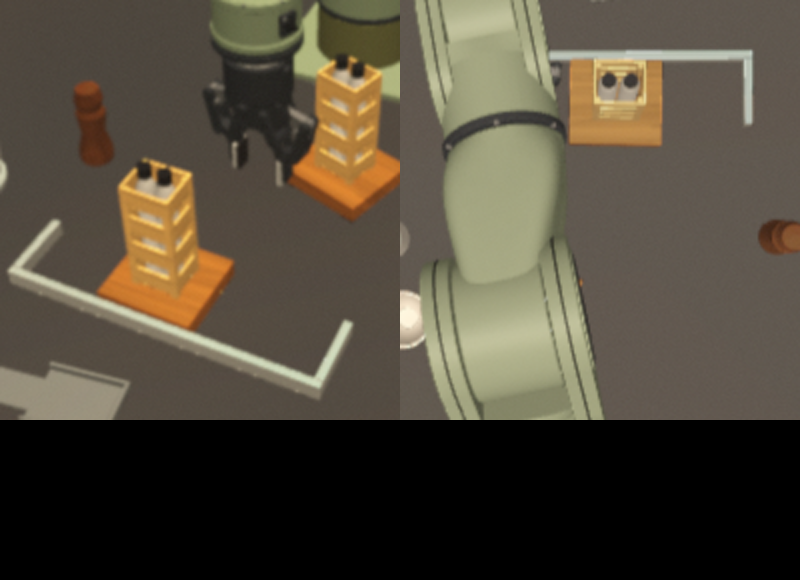

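Emit:
play_rows(motion=[5,0,0.2,4,-0.125,5,0,0.2,8,-0.125,5,0,0.2,12,-0.125,5,0,0.2,16,-0.125,5,0,0.2,20,-0.125])

```text
clock: 11.88
tool_pos: [0.6529, 0.0902, 0.2292]
eef_rot: [-0.054, -3.13, -0.001]
wrist_force: [2.1, 0.3, -0.2]
gripper_width: 0.59
```

```bash
python3 g.py 0.657 0.085 0.178 1.544; python3 see.py e2 200 170 400 380 230 150 430 360
```

```text
t 11.88 pos [0.6529 0.0902 0.2292] az 1.5362 F [ 2.1  0.3 -0.2] tilt -0.99994
shift cm [-0.48 -0.51  5.11] yaw -0.008
```

View pics/e2.png

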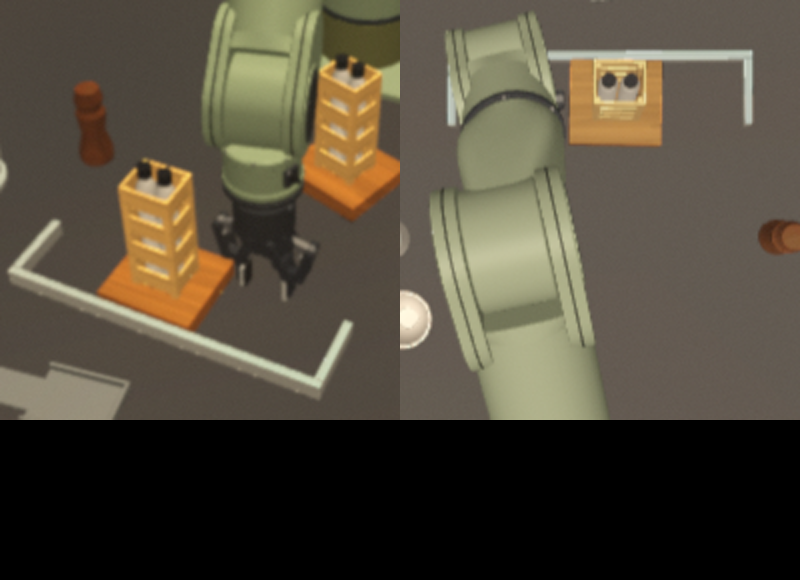

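Emit:
play_rows(motion=[5,-0.7,0,1.5,-0.008,5,-0.9,0,3,-0.008,5,-0.9,0,4.5,-0.008,5,-0.9,0,5.2,-0.008,5,-0.9,0,5.2,-0.008])

```text
clock: 12.6
tool_pos: [0.6616, 0.09, 0.1779]
eef_rot: [-0.039, -3.13, -0.001]
wrist_force: [0.4, 0.4, 0.3]
gripper_width: 0.582
```

```bash
python3 g.py 0.661 0.058 0.177 1.544
```

```text
t 12.6 pos [0.6616 0.09   0.1779] az 1.546 F [0.4 0.4 0.3] tilt -0.99993
shift cm [-0.02 -3.2   0.09] yaw 0.002
```

Emit:
play_rows(motion=[5,0,-1,0.1,0,5,0,-2,0.1,0,5,0,-2.8,0.1,0,5,0,-3.4,0.1,0,5,0,-4,0.1,0])

```text
clock: 13.22
tool_pos: [0.6608, 0.0505, 0.1775]
eef_rot: [-0.038, -3.131, -0.004]
wrist_force: [-0.9, 6.8, 3.1]
gripper_width: 0.583
```

```bash
python3 g.py 0.661 -0.072 0.177 1.544;  python3 see.py e3 200 170 400 380 230 150 430 360; python3 - <<'E'
from m import *
import pickle
for n in('e3',):
    c=pickle.load(open(f'top_{n}.pkl','rb'))
    for x in slabs(c)[0]: print(*x)
E
```

```text
t 13.22 pos [0.6608 0.0505 0.1775] az 1.5464 F [-0.9  6.8  3.1] tilt -0.99994
shift cm [-3.200e-01 -1.225e+01  1.000e-02] yaw 0.002
[607. 326.] [ 269.  -817.9] [229.  134.9] 78.85
[344. 200.] [657.7 -65.5] [121.3 128.1] 88.55
```

View pics/e3.png

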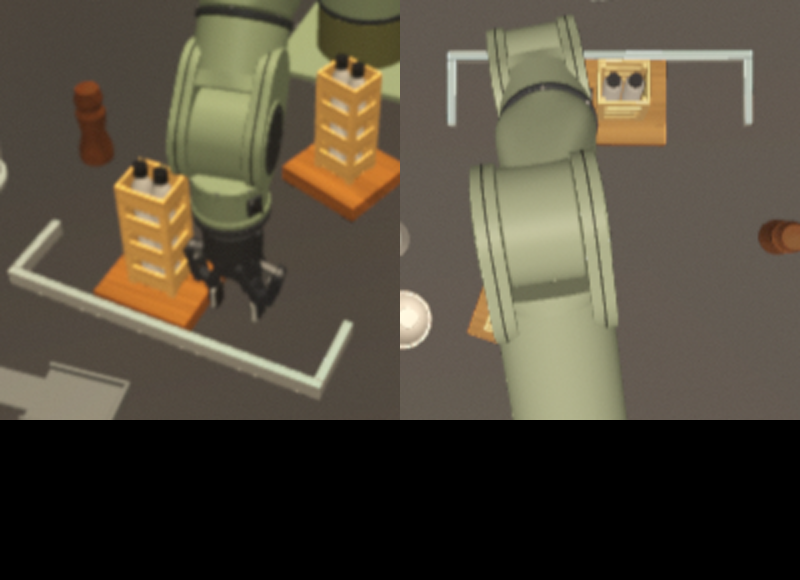

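Emit:
play_rows(motion=[5,0,-0.7,0,0,5,0,-1.4,0,0,5,0,-2.1,0,0,5,0,-2.8,0,0,5,0,-3.5,0,0])

```text
clock: 13.95
tool_pos: [0.6599, 0.0158, 0.1774]
eef_rot: [-0.037, -3.131, -0.004]
wrist_force: [0.2, 6.5, 3.6]
gripper_width: 0.587
```

Emit:
play_rows(motion=[5,0,-0.7,0,0,5,0,-1.4,0,0,5,0,-2.1,0,0,5,0,-2.8,0,0,5,0,-3.5,0,0])

```text
clock: 14.58
tool_pos: [0.6591, -0.0192, 0.1774]
eef_rot: [-0.038, -3.131, -0.004]
wrist_force: [-1.0, 7.3, 2.9]
gripper_width: 0.586
```

```bash
python3 g.py 0.658 -0.072 0.177 1.544;  python3 see.py e4 150 150 350 380 230 150 430 360; python3 - <<'E'
from m import *
import pickle
for n in('e4',):
    c=pickle.load(open(f'top_{n}.pkl','rb'))
    for x in slabs(c)[0]: print(*x)
E
```

```text
t 14.57 pos [ 0.6591 -0.0192  0.1774] az 1.5468 F [-1.   7.3  2.9] tilt -0.99994
shift cm [-0.02 -5.28  0.03] yaw 0.003
[607. 326.] [ 271.  -819.6] [230.8 132. ] 76.96
[284. 303.] [359.1 104.2] [114.7 131.9] 69.75
[370. 200.] [ 655.9 -147.9] [131.   99.8] 0.5
```

View pics/e4.png

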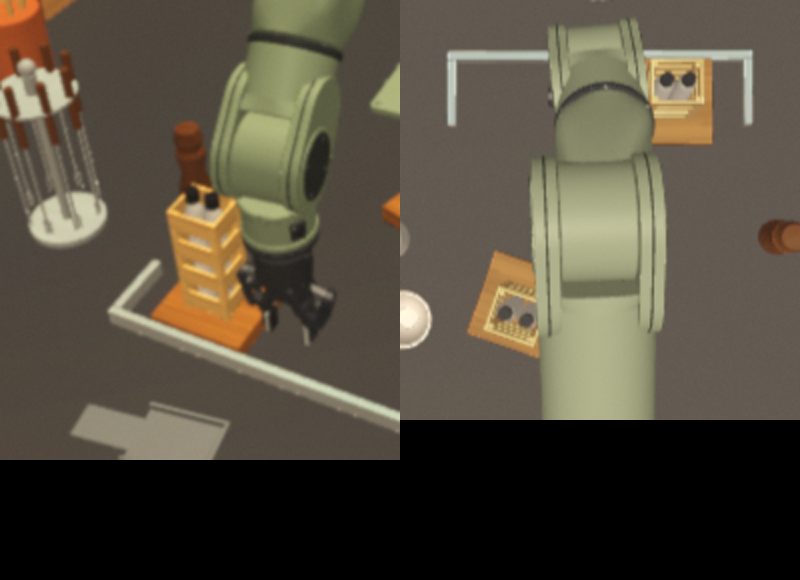

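Emit:
play_rows(motion=[5,0,-0.9,0,0,5,0,-1.8,0,0,5,0,-2.7,0,0,5,0,-3.6,0,0,5,0,-4.3,0,0])

```text
clock: 15.3
tool_pos: [0.658, -0.0624, 0.1773]
eef_rot: [-0.038, -3.131, -0.003]
wrist_force: [0.4, 7.7, 3.6]
gripper_width: 0.578
```

Emit:
play_rows(motion=[5,0,-0.2,0,0,5,0,-0.4,0,0])

```text
clock: 15.55
tool_pos: [0.658, -0.0661, 0.1773]
eef_rot: [-0.038, -3.131, -0.003]
wrist_force: [0.3, 7.1, 4.1]
gripper_width: 0.582
```

Emit:
play_rows(motion=[5,0,-0.1,0,0,5,0,-0.2,0,0])

```text
clock: 15.8
tool_pos: [0.6579, -0.068, 0.1773]
eef_rot: [-0.037, -3.131, -0.003]
wrist_force: [-0.7, 6.8, 3.9]
gripper_width: 0.584
```

Emit:
play_rows(motion=[5,0,-0.1,0,0,5,0,-0.2,0,0])

```text
clock: 16.05
tool_pos: [0.6579, -0.07, 0.1773]
eef_rot: [-0.038, -3.131, -0.003]
wrist_force: [-1.2, 6.8, 4.1]
gripper_width: 0.584
```

Emit:
play_rows(motion=[5,0,-0.1,0,0,5,0,-0.2,0,0])

```text
clock: 16.3
tool_pos: [0.6579, -0.0706, 0.1773]
eef_rot: [-0.036, -3.13, -0.007]
wrist_force: [-1.4, 18.9, 7.7]
gripper_width: 0.585
```

Emit:
play_rows(motion=[5,0,-0.1,0,0,5,0,-0.2,0,0])

```text
clock: 16.55
tool_pos: [0.6579, -0.0711, 0.1774]
eef_rot: [-0.035, -3.13, -0.011]
wrist_force: [-3.4, 27.4, 10.9]
gripper_width: 0.588
```

End stop contact: Fy rose to 19, then 27 N. I back off, lift and check.

Emit:
play_rows(motion=[5,0,0.5,0,0,5,0,3,0,0,5,0,3.5,-5,0,5,0,3.5,-11,0,5,0,3.5,-17,0])

```text
clock: 17.18
tool_pos: [0.6602, -0.0404, 0.349]
eef_rot: [-0.039, -3.13, -0.0]
wrist_force: [0.8, 1.2, -0.1]
gripper_width: 0.584
```

```bash
python3 g.py 0.5 -0.172 0.44 -0.027;  python3 see.py e5 150 150 350 380 330 160 430 260; python3 - <<'E'
from m import *
import pickle
for n in('e5',):
    c=pickle.load(open(f'top_{n}.pkl','rb'))
    for x in slabs(c)[0]: print(*x)
    for z in(.025,.032):
      for u in (363,): pass
E
```

```text
t 17.18 pos [ 0.6602 -0.0404  0.349 ] az 1.5458 F [ 0.8  1.2 -0.1] tilt -0.99994
shift cm [ 15.79 -13.56  -8.92] yaw 1.573
[607. 326.] [ 271.1 -819.4] [231.3 132. ] 76.96
[285. 303.] [357.5 100.4] [123.1 132.4] 69.9
[386. 201.] [ 654.5 -196.6] [ 99.3 127.9] 88.61
```

View pics/e5.png

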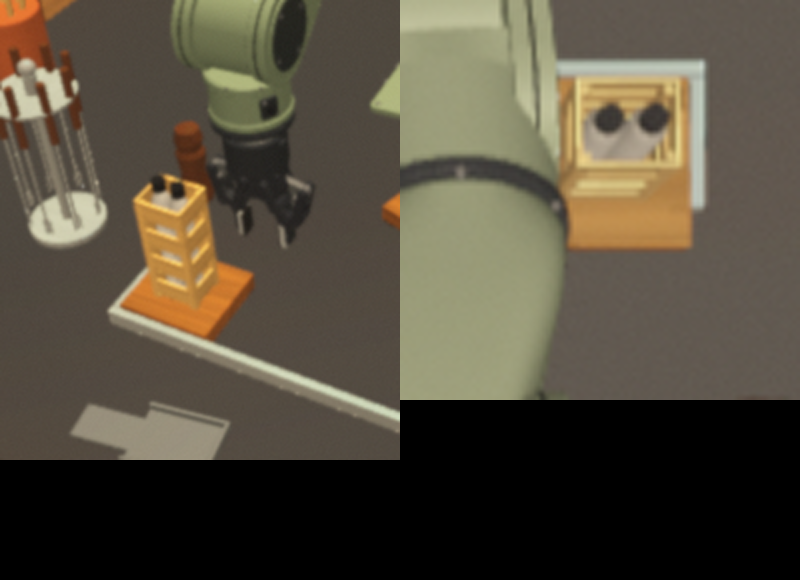

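```bash
python3 g.py 0.525 -0.172 0.43 -0.027; python3 - <<'E'
from m import *
import pickle
c=pickle.load(open('top0.pkl','rb'))
for p,z in (((414,269),0.0),((426,269),.142)): print(onz(c,*p,z).round(3))
E
```

```text
t 17.27 pos [ 0.6611 -0.0405  0.3535] az 1.5455 F [ 1.1  0.3 -0.9] tilt -1.0
shift cm [ 13.29 -13.49  -7.62] yaw 1.572
[ 0.447 -0.282  0.   ]
[ 0.447 -0.287  0.142]
```

Emit:
play_rows(motion=[5,3,0,-4,0.18,5,6,-2,-8,0.36,5,9,-5,-8,0.54,5,12,-8,-8,0.72,5,13.3,-11,-8,0.9])

```text
clock: 17.9
tool_pos: [0.5242, -0.1481, 0.429]
eef_rot: [-1.406, -2.798, 0.007]
wrist_force: [0.8, 0.4, 0.1]
gripper_width: 0.587
```

```bash
python3 g.py 0.525 -0.172 0.33 -0.027
```

```text
t 17.9 pos [ 0.5242 -0.1481  0.429 ] az 0.6394 F [0.8 0.4 0.1] tilt -0.99994
shift cm [-2.04 -1.28  9.9 ] yaw 0.666
```

Emit:
play_rows(motion=[5,-1,-0.6,0,0.18,5,-1.8,-1.1,0,0.36,5,-1.8,-1.1,3,0.54,5,-1.8,-1.1,7,0.666,5,-1.8,-1.1,11,0.666])

```text
clock: 18.52
tool_pos: [0.5263, -0.1678, 0.3173]
eef_rot: [-2.24, -2.192, 0.013]
wrist_force: [1.6, -0.1, 0.5]
gripper_width: 0.587
```

```bash
python3 g.py 0.525 -0.174 0.177 -0.027;  python3 see.py e6 150 150 350 380 330 150 450 330
```

```text
t 18.52 pos [ 0.5263 -0.1678  0.3173] az -0.0219 F [ 1.6 -0.1  0.5] tilt -0.99994
shift cm [-0.62  0.04 14.03] yaw 0.005
```

View pics/e6.png

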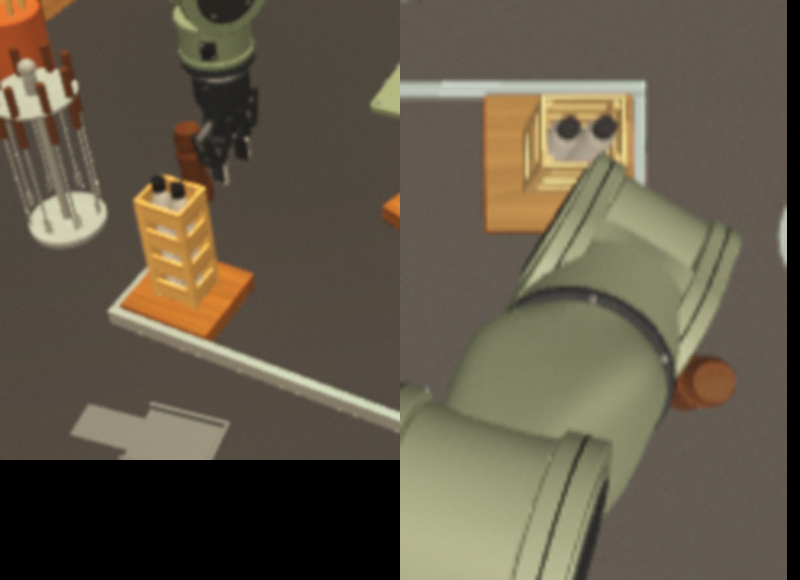

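Emit:
play_rows(motion=[5,-0.5,0,4,0.005,5,-0.5,0,8,0.005,5,-0.5,0,11,0.005,5,-0.5,0,14,0.005,5,-0.5,0,14,0.005])

```text
clock: 19.25
tool_pos: [0.5249, -0.1729, 0.1785]
eef_rot: [-2.242, -2.187, 0.012]
wrist_force: [0.4, 0.2, 1.0]
gripper_width: 0.587
```

Emit:
play_rows(motion=[5,0,0.6,0,0,5,0,1.2,0,0,5,0,1.8,0,0,5,0,2.2,0,0,5,0,2.4,0,0])

```text
clock: 19.88
tool_pos: [0.549, -0.1732, 0.1783]
eef_rot: [-2.243, -2.188, 0.011]
wrist_force: [0.4, -0.2, -0.3]
gripper_width: 0.582
```

```bash
python3 g.py 0.556 -0.174 0.177 -0.027;  python3 see.py e7 150 150 350 380 330 150 450 330
```

```text
t 19.88 pos [ 0.549  -0.1732  0.1783] az -0.0249 F [ 0.4 -0.2 -0.3] tilt -0.99994
shift cm [-0.06  0.7   0.12] yaw 0.002
```

View pics/e7.png

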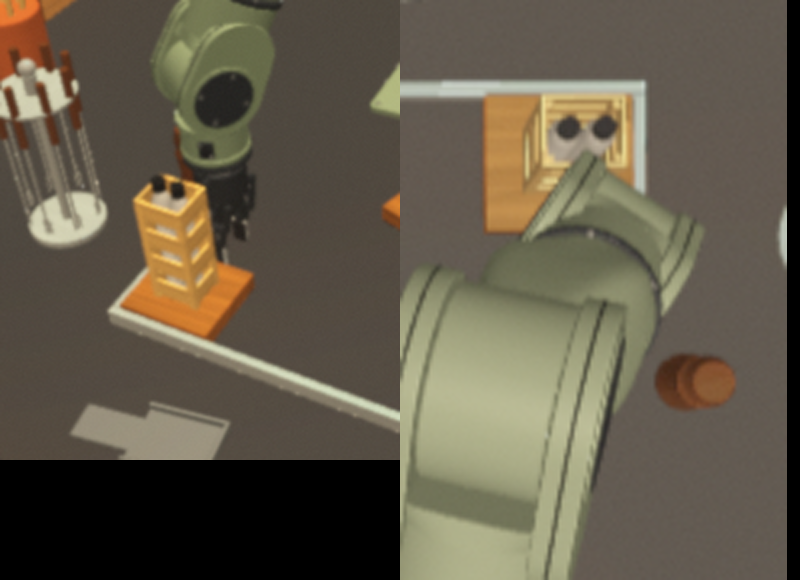

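Emit:
play_rows(motion=[5,0,0.2,0,0,5,0,0.4,0,0,5,0,0.6,0,0])

```text
clock: 20.35
tool_pos: [0.5549, -0.1734, 0.1782]
eef_rot: [-2.243, -2.187, 0.011]
wrist_force: [0.8, 0.4, 0.0]
gripper_width: 0.587
```

Emit:
play_rows(motion=[5,0,0.1,0,0,5,0,0.2,0,0])

```text
clock: 20.6
tool_pos: [0.5568, -0.1735, 0.1781]
eef_rot: [-2.243, -2.188, 0.011]
wrist_force: [0.3, 0.2, 0.1]
gripper_width: 0.584
```

Emit:
play_rows(motion=[5,0,0.1,0,0,5,0,0.1,0,0])

```text
clock: 20.85
tool_pos: [0.5576, -0.1735, 0.1781]
eef_rot: [-2.243, -2.187, 0.012]
wrist_force: [-2.4, -0.2, 1.1]
gripper_width: 0.583
```

Emit:
play_rows(motion=[5,0,0.1,0,0,5,0,0.1,0,0])

```text
clock: 21.1
tool_pos: [0.558, -0.1736, 0.1781]
eef_rot: [-2.242, -2.186, 0.013]
wrist_force: [-10.4, 1.3, 7.3]
gripper_width: 0.586
```

Emit:
play_rows(motion=[5,0,0.1,0,0,5,0,0.1,0,0])

```text
clock: 21.35
tool_pos: [0.5584, -0.1737, 0.1781]
eef_rot: [-2.241, -2.184, 0.015]
wrist_force: [-17.3, 3.0, 12.9]
gripper_width: 0.583
```

Fx has reached −17 N with almost no motion, so the crate is tight on the rail. I retreat and check.

Emit:
play_rows(motion=[5,0,-0.5,0,0,5,0,-3,0,0,5,0,-5,-4,0,5,0,-6,-10,0,5,0,-6,-16,0])

```text
clock: 21.98
tool_pos: [0.5009, -0.1723, 0.3407]
eef_rot: [-2.244, -2.187, 0.011]
wrist_force: [0.8, -0.1, -0.3]
gripper_width: 0.587
```

Emit:
play_rows(motion=[5,0,-2,-5,0,5,-3,-2,-9,0,5,-3,-2,-9,0])

```text
clock: 22.35
tool_pos: [0.4815, -0.2036, 0.4316]
eef_rot: [-2.249, -2.189, 0.009]
wrist_force: [-0.0, -0.2, -0.9]
gripper_width: 0.581
```

```bash
python3 g.py 0.5 -0.04 0.4 -0.027;  python3 see.py f1 150 150 350 380 330 150 430 260; python3 - <<'E'
from m import *
import pickle
c=pickle.load(open('top_f1.pkl','rb'))
for x in slabs(c)[0]: print(*x)
g0=np.array([.65570,-.17790]);
for dx,dy in((-65,70),(-65,-70)):
  a=-.0273; R=np.array([[np.cos(a),-np.sin(a)],[np.sin(a),np.cos(a)]]); q=g0+R@np.array([dx,dy])/1000; print(q.round(4),proj(c,[*q,.032]).round(1))
E
```

```text
t 22.35 pos [ 0.4815 -0.2036  0.4316] az -0.0272 F [-0.  -0.2 -0.9] tilt -0.99998
shift cm [16.41  1.42  3.12] yaw -0.0
[607. 326.] [ 271.1 -819.4] [231.3 132. ] 76.96
[292. 303.] [354.3  91.5] [141.9 132.5] 69.9
[379. 201.] [ 655.  -175.5] [141.4 127.9] 88.61
[ 0.5926 -0.1062] [356. 222.]
[ 0.5888 -0.2461] [402.6 222.2]
```

View pics/f1.png

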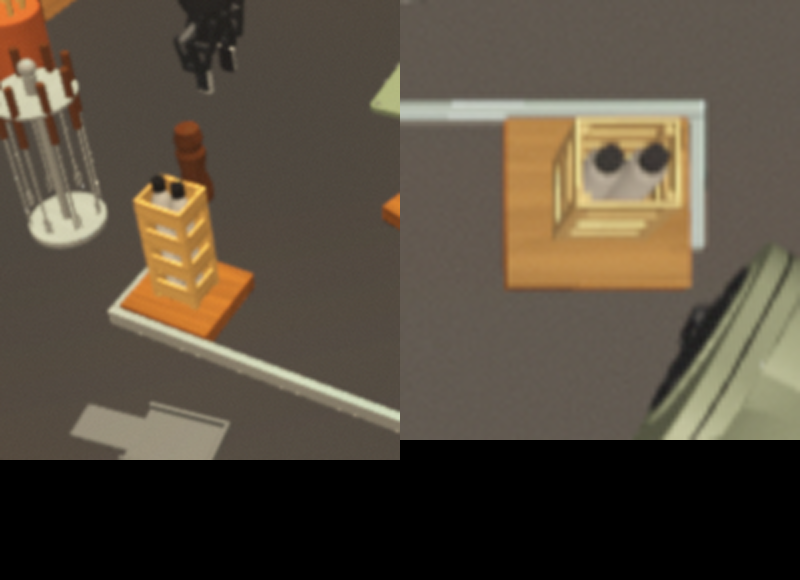

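```bash
python3 - <<'E'
from m import *
import pickle
e=pickle.load(open('top_f1.pkl','rb'))
c=[capture('top')['img'].astype(float) for _ in range(4)]
g=np.mean(c,0); 
print('end stop, cols 397..408, rows 190-208, BGR'); print(g[190:209,397:409].mean(0).round(0).astype(int).tolist())
print('rail rows 174..186 cols 358-372'); print(g[174:187,358:373].mean(1).round(0).astype(int).tolist())
cv2.imwrite('pics/z.png',cv2.resize(g[170:230,345:415].astype(np.uint8),None,fx=9,fy=9,interpolation=cv2.INTER_NEAREST))
cc=dict(e); 
for v in(192,206): print(proj(e,[*onz(e,402,v,.025)]) , onz(e,402,v,.025).round(4), onz(e,403,v,.025).round(4))
# fine crate edge
m=g.astype(np.uint8)
E
```

```text
end stop, cols 397..408, rows 190-208, BGR
[[88, 145, 178], [87, 144, 177], [113, 177, 206], [92, 155, 195], [82, 138, 183], [126, 156, 182], [179, 192, 188], [183, 196, 188], [178, 191, 183], [108, 120, 125], [81, 90, 100], [80, 89, 98]]
rail rows 174..186 cols 358-372
[[92, 103, 107], [151, 164, 158], [183, 197, 189], [180, 194, 187], [159, 175, 175], [109, 140, 168], [77, 134, 181], [74, 135, 184], [73, 133, 182], [73, 134, 183], [74, 136, 184], [75, 136, 183], [75, 134, 180]]
[402. 192.] [ 0.6816 -0.2486  0.025 ] [ 0.6815 -0.2516  0.025 ]
[402. 206.] [ 0.6388 -0.2472  0.025 ] [ 0.6387 -0.2502  0.025 ]
```

View pics/z.png

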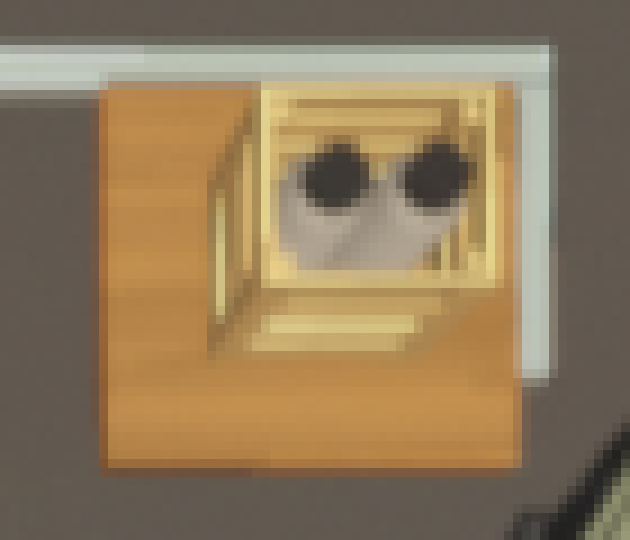

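Neither seam shows a dark gap: brightness goes straight from wood to steel at the end stop (columns 401–403) and at the rail (rows 178–180). The crate is upright and the arm is clear, so I hand in.

```bash
python3 - <<'E'
from m import *
import pickle
c=capture('top'); a=pickle.load(open('top0.pkl','rb'))['img']
d=cv2.absdiff(c['img'],a).max(2)
for n,(u,v) in dict(mill=(420,269),can=(222,270),ram=(231,310),decoy=(292,303),carousel=(485,217),pot=(170,227)).items(): print(n,(d[v-22:v+23,u-25:u+26]>40).sum())
close_job()
E
```

```text
mill 1772
can 0
ram 0
decoy 0
carousel 22
pot 0
the job is handed in; nothing more can be done
```

The crate stands in the bay's right-hand corner, away from the pot, and the job is handed in at about 23 s of the 64 s. I pushed it low on the slab with the back of one half-open finger. It went straight ahead until it met the rail, then along the rail to the right end stop, and then got a last nudge against the rail.

**Last checks**
- **Contact:** the push force rose at both stops, to 27 N at the end stop and 17 N at the rail, against 7–10 N while sliding.
- **Position:** I measured the crate at (0.655, −0.176) with a yaw of −1.4°. The goal I worked out was (0.656, −0.178) at −1.6°. The roughly 2 mm difference in y is within the camera calibration error, and my two bay corners also measured 436 mm apart instead of 440.
- **Fit:** a close-up of the final top picture shows no dark gap at the rail or the end stop, and the crate is upright.
- **Bystanders:** comparing the final top picture with the first, the canister, ramekin, second crate and pot are unchanged.
    - **Carousel:** 22 pixels differed; I did not look further into this, but the arm never worked near it.
    - **Mill:** the comparison there failed (1772 pixels differed), which I put down to the arm hanging over it. The last scene picture shows it at the same spot as earlier pictures.

**Disagreement:** the wrist also felt a steady upward force while pushing, 6–9 N on the forward slide and 3–4 N on the sideways one. I put this down to the slab's edge bearing on the finger's taper. The pictures taken between moves show no rocking.

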